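# Hook the large ring bracket into the pour-over stand

## Task

Set up the pour-over coffee stand: take the bracket with the larger ring, hook its two claws into the top two slots of the stand's upright and press it down until it is fully home, then let go. Leave the bracket with the smaller ring where it stands.

Things in the scene. Friction and masses are not known exactly. Their poses are not given: they have to be found in the camera images.
- large_ring_bracket: Steel, 0.2 kg, set on the worktop; larger ring (84 mm outside). Origin: underside, below the grip bar's middle; +x to claws, -x to ring, z up. Grip bar along x, -32 to 62 mm, 14 wide in y, 46 to 72 mm up, open below: grip across y at x 0, 58 mm up. Back plate 40 wide, 78 high, back face x 68. Two claws behind it, reaching 21 mm; tongue undersides 66 and 18 mm up. Ring 10 high, centre x -71.
- small_ring_bracket: Bystander: same steel, grip bar, back plate, claws, origin and axes as the large one, but a smaller ring (52 mm outside, 32 mm inside, centre at x = -55 mm; the large one's inside is 64 mm). Both brackets stand side by side on the robot's right, either way round, 15 cm or more apart. A wall cabinet hangs 0.42 m above the worktop beyond about x = 0.62 m: keep the arm's wrist short of it.
- stand: Fixed stand. Origin: at worktop level below the middle of the upright's front face; +x points behind the upright, away from the robot, z up. Wooden base 150 mm wide, 14 high, 150 mm to the front of that face, 50 behind. Upright: steel, 56 wide, 5 thick (edges folded back 24), 256 high; on its middle line three slots, each 28 wide, 38 high, lower edges 110, 158, 206 mm up.
- top_slot (a point): Middle of the top slot's lower edge, at the upright's front face; axes as the stand. Claws, 8 mm wide: tongue 9 high, hook sloping down and away, tip 13 mm below the tongue's underside. They enter level with bracket origin 155 to 167 mm (middle 161) above the worktop and its +x along the stand's; the plate stops on the face at origin x -68. Press down 21 mm: tongues on slot edges, origin 140 up.
Not all that is in view belongs to the job. What is shaped like the large_ring_bracket but orange is not meant.

How it is judged:
By the outcome, as a careful person would: the job done as asked, in the order asked, and still so for the second after the job is handed in, with the robot touching nothing.
It also fails if it takes over 38 s, if anything falls off the work surface, if the arm or the gripper's body presses on something with over 40 N, if the wrist force passes 120 N, or if a joint passes its speed limit or range.

## Robot

A 7-joint arm with a two-finger parallel gripper is mounted at the origin on a cart in front of the work surface, level with it; the furniture and walls round the work are solid. World frame = base frame: x ahead of the robot, y to its left, z up, the work surface at z = 0. Lengths are in m, angles in rad, forces in N, time in s.
With the tool pointing down it reaches from about 0.4 to 0.85 m from the base axis. Payload 4.5 kg.
Tool frame: the origin (TCP) lies at the very end of the fingers, on their centre line; the grasp point (between the pads) lies 19 mm behind it; z points along the fingers, y is the line along which they close (so a half turn about z gives the same grasp; the last joint's range is limited). The gripper opens to 85 mm and grips with 20 to 120 N. Pads are 22 mm wide; open, the fingers measure 114 mm over their backs; the gripper's body (76 mm by 85 mm) begins 54 mm behind the grasp point. The pads swing forward as they close: fully open they stand 13 mm farther back than shut.
Start: joints at [1.378, 0.689, -0.195, 1.565, 0.157, 0.902, -0.215], TCP at [0.141, -0.609, 0.231] pointing down, gripper open.
Joint ranges: [-3.01, 3.01], [-0.46, 2.08], [-1.47, 1.51], [0.13, 2.56], [-1, 4.14], [0.04, 2.09], [-2.66, 2.66]. Speed limits (rad/s): [2.57, 2.57, 3.14, 3.14, 3.14, 3.14, 3.14].

## Interface

Orientations are given as a rotation vector (axis times angle).
In Python, from plant import ctrl, viewer, workorder gives the robot as it stands. The module is installed in compiled form; this text tells all that it offers.
- The arm moves only by the tool play_rows, never from a script. Its argument "rows" is a list of rows, each an object with "travel": the shift along the world's x, y, z each as a share of 30 cm, from -1 to 1, a list of three; "twist": the turn, a rotation vector about the world's x, y, z each as a share of pi rad, from -1 to 1, a list of three; "claw": the gripper command: -1 is fully open, 1 is shut, values between are in proportion. In form: [{"travel": [dx, dy, dz], "twist": [ax, ay, az], "claw": claw}, ...]. A call has 1 to 10 rows; each row is the pose to reach, as a shift and turn from the pose commanded when the call began, turning the shorter way round; what a row does not reach only later rows make up. A row lasts 1/10 s, in which the tool goes at most 50 mm and 8.59 degrees, less where a joint would pass 70% of its speed; a pose out of reach is approached as far as the arm can. A call with a number of a shift or a turn outside -1 to 1 is refused whole. A call with a gripper value outside its range is refused whole. The fingers move at their own pace and stop on an object; "newtons" is the grip in N (left out, the last holds). Time passes only in rows, so rows that repeat a pose let the fingers close. It gives the time, the measured TCP pose, the force, the opening and the grip force at its end, in the units of the state.
- ctrl.observe(): the state, without advancing time (a new reading comes with each control period).
- viewer.snapshot(name): name is "scene" or "top"; returns the picture (384x512x3 uint8, red, green, blue); there is no depth.
- viewer.get_calibration(name): a dict with "mtx" (3x3 intrinsics, pixels), "T" (4x4, takes a point from camera to world coordinates). Camera axes: x right, y up, looking along -z (the intrinsics and any distortion apply to the point x, -y, -z); pixel columns grow to the right and rows downward; lengths in m; the calibration is good to about 2 mm. A picture is of the moment at which its call begins. get_calibration takes no time and is no camera call.
- workorder.finish_job(): hands the job in; it is judged then, once.
The state is a dict: "clock": time; "joint_pos": joint angles; "joint_velocities": joint speeds; "tau": joint torques, N m; "ee_pos": TCP position; "eef_rot": TCP orientation; "contact_force": force on the tool from outside, world axes, zero at the start; "wrist_torque": the same for the moment, N m; "opening": finger opening in m; "grip_force": force on a finger pad.
Only numpy, scipy, OpenCV 4.12 (cv2) and the standard library are available. Lean on these libraries where they do the work, as an engineer would, in place of code of your own. Each camera call takes 0.05 s, during which the arm holds its last target. There are 200 camera calls.

## Working session

There is one attempt and no reset: what is moved stays moved. The work goes in short steps, Python scripts to look and compute and a tool call to move; the robot and the scene stay as the last step left them, time stands still between calls to the robot, and variables do not carry over. Pictures are saved under pics/ and viewed, at most 10 in all, crops included, and the job is handed in when it is done.

Besides the shell and the picture viewer there is one more tool, called by a JSON object that holds its "api" and its "payload". play_rows: Moves the arm, as the interface text tells. Its arguments: {"type":"object","properties":{"rows":{"type":"array","items":{"type":"object","properties":{"travel":{"type":"array","items":{"type":"number"}},"twist":{"type":"array","items":{"type":"number"}},"claw":{"type":"number"}}}},"newtons":{"type":"number"}},"required":["rows"]}

```bash
mkdir -p pics; python3 - <<'E'
from plant import ctrl, viewer
import cv2, numpy as np
np.set_printoptions(precision=4,suppress=True)
for n in("scene","top"):
    cv2.imwrite(f"pics/{n}0.png",viewer.snapshot(n)[:,:,::-1]); c=viewer.get_calibration(n); print(n,{k:np.array(v) for k,v in c.items()} )
s=ctrl.observe(); print(s)
E
```

```text
scene {'mtx': array([[499.6359,   0.    , 256.4104],
       [  0.    , 499.6359, 190.7563],
       [  0.    ,   0.    ,   1.    ]]), 'T': array([[ 0.2042,  0.681 , -0.7033, -0.8331],
       [-0.9789,  0.1467, -0.1422, -0.3578],
       [ 0.0063,  0.7175,  0.6966,  1.3246],
       [ 0.    ,  0.    ,  0.    ,  1.    ]])}
top {'mtx': array([[456.2571,   0.    , 257.4722],
       [  0.    , 456.2571, 197.4657],
       [  0.    ,   0.    ,   1.    ]]), 'T': array([[-0.3741,  0.7268, -0.576 , -0.7196],
       [-0.9274, -0.2926,  0.2331,  0.3257],
       [ 0.0009,  0.6214,  0.7835,  1.6117],
       [ 0.    ,  0.    ,  0.    ,  1.    ]])}
{'clock': 0.1, 'joint_pos': array([ 1.3778,  0.6899, -0.1945,  1.5662,  0.1573,  0.9025, -0.2151]), 'joint_velocities': array([ 0.0017, -0.0037,  0.0004, -0.0024, -0.0001,  0.0006, -0.0014]), 'tau': array([ -0.0035, -54.06  ,  -1.2718, -15.8984,   0.0093,   0.0044,
        -0.    ]), 'ee_pos': array([ 0.1404, -0.6084,  0.2306]), 'eef_rot': array([-3.1198, -0.3554,  0.0005]), 'contact_force': array([ 0.0432,  0.226 , -0.2173]), 'wrist_torque': array([-0.0183, -0.0026,  0.0011]), 'grip_force': 0.0, 'opening': 0.0850231876307823}
```

View pics/scene0.png

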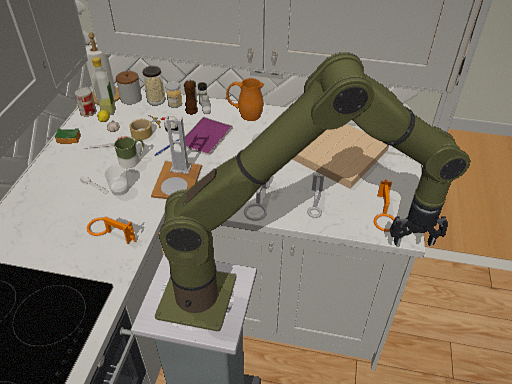

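View pics/top0.png

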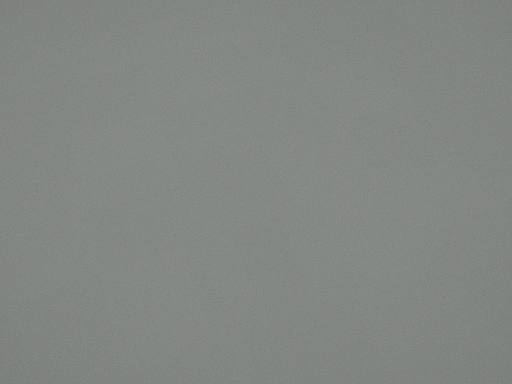

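The scene view shows the stand at about (175,150), two steel brackets at (257,203) and (317,197), and orange decoys at (115,230) and (384,205). The top view is blank grey, so only the scene camera is usable. I'll zoom in.

```bash
python3 - <<'E'
import cv2, numpy as np
im=cv2.imread("pics/scene0.png")
a=cv2.resize(im[165:230,235:335],None,fx=6,fy=6,interpolation=cv2.INTER_CUBIC)
b=cv2.resize(im[110:205,145:210],None,fx=6,fy=6,interpolation=cv2.INTER_CUBIC)
cv2.imwrite("pics/a.png",a)
cv2.imwrite("pics/b.png",b)
E
```

```text
(no output)
```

View pics/a.png

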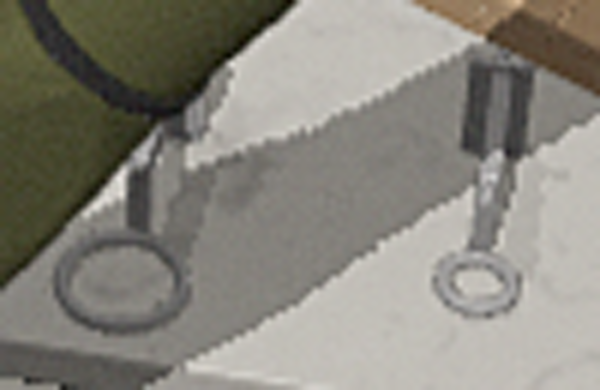

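View pics/b.png

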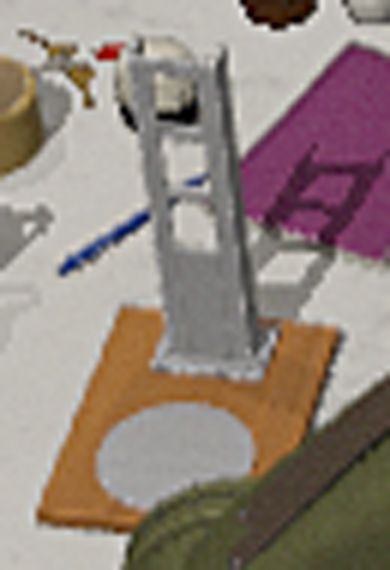

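Large ring is the left steel one: ring centre in crop (122,282), with the rest partly hidden by the arm. The small one is at (477,282). The stand's base corners are at crop (40,520), (122,305) and (342,328), with slots visible. Next I'll fit poses.

```bash
cat > h.py <<'E'
import cv2, numpy as np
from scipy.optimize import least_squares
from plant import ctrl, viewer
np.set_printoptions(precision=4,suppress=True)
C=viewer.get_calibration("scene");K=np.array(C["mtx"]);T=np.array(C["T"])
def proj(P):
    q=(np.atleast_2d(P)-T[:3,3])@T[:3,:3]; q=q*[1,-1,-1]; p=q@K.T
    return p[:,:2]/p[:,2:]
def back(uv,z):
    d=np.linalg.inv(K)@[uv[0],uv[1],1.]; d=T[:3,:3]@(d*[1,-1,-1]); return T[:3,3]+d*(z-T[2,3])/d[2]
def put(p,P):
    c,s=np.cos(p[2]),np.sin(p[2]); P=np.atleast_2d(P).astype(float)
    return np.c_[p[0]+c*P[:,0]-s*P[:,1],p[1]+s*P[:,0]+c*P[:,1],P[:,2]]
def fit(uv,P,p0): 
    r=least_squares(lambda p:(proj(put(p,P))-uv).ravel(),p0,loss='soft_l1'); return r.x,r.fun.reshape(-1,2)
E
python3 - <<'E'
from h import *
A=lambda x,y:[235+(x+.5)/6-.5,165+(y+.5)/6-.5]
B=lambda x,y:[145+(x+.5)/6-.5,110+(y+.5)/6-.5]
print("ringL",back(A(122,282),.005),"ringS",back(A(477,282),.005))
for e in [(57,285),(188,285)]: print(back(A(*e),.005))
m=1e-3
feat=[((122,305),(50,75,14)),((342,328),(50,-75,14)),((40,518),(-150,75,7)),((175,246),(0,14,110)),((217,250),(0,-14,110)),((170,200),(0,14,148)),((210,205),(0,-14,148)),((205,184),(0,-14,158)),((166,182),(0,14,158))]
uv=np.array([B(*f[0]) for f in feat]);P=np.array([f[1] for f in feat])*m
p,r=fit(uv,P,[.6,.1,0]);print("stand",p);print(r)
# small bracket
feat=[((477,282),(-55,0,10)),((465,150),(62,20,0)),((526,156),(62,-20,0)),((472,60),(62,20,78)),((533,66),(62,-20,78))]
uv=np.array([A(*f[0]) for f in feat]);P=np.array([f[1] for f in feat])*m
p,r=fit(uv,P,[.4,-.4,0]);print("small",p);print(r)
E
```

```text
ringL [ 0.3917 -0.1053  0.005 ] ringS [ 0.4369 -0.3158  0.005 ]
[ 0.381  -0.0673  0.005 ]
[ 0.3976 -0.1448  0.005 ]
stand [0.5422 0.2279 0.0743]
[[-0.3232 -0.4959]
 [-0.3161 -0.9375]
 [-0.4291 -0.0172]
 [-0.0211  0.0695]
 [ 0.1872  0.0561]
 [-0.2931 -0.1105]
 [ 0.349  -0.2918]
 [ 0.9132  1.1059]
 [ 0.0774  0.7876]]
small [ 0.4929 -0.3139  0.0333]
[[ 0.1494 -1.1501]
 [-0.565   0.125 ]
 [-0.2477  0.4238]
 [ 0.0166  0.0075]
 [ 0.6466  0.3056]]
```

{"api": "play_rows", "payload": {"rows": [{"travel":[0.87,1.0,0.57],"twist":[0,0,0],"claw":-1},{"travel":[0.87,1.0,0.57],"twist":[0,0,0],"claw":-1},{"travel":[0.87,1.0,0.57],"twist":[0,0,0],"claw":-1},{"travel":[0.87,1.0,0.57],"twist":[0,0,0],"claw":-1},{"travel":[0.87,1.0,0.57],"twist":[0,0,0],"claw":-1},{"travel":[0.87,1.0,0.57],"twist":[0,0,0],"claw":-1},{"travel":[0.87,1.0,0.57],"twist":[0,0,0],"claw":-1},{"travel":[0.87,1.0,0.57],"twist":[0,0,0],"claw":-1},{"travel":[0.87,1.0,0.57],"twist":[0,0,0],"claw":-1},{"travel":[0.87,1.0,0.57],"twist":[0,0,0],"claw":-1}]}}

```text
clock: 1.1
ee_pos: [0.406, -0.3045, 0.4041]
eef_rot: [3.12, 0.371, 0.008]
contact_force: [0.1, 0.1, -0.6]
opening: 0.0854
grip_force: 0.0
```

{"api": "play_rows", "payload": {"rows": [{"travel":[0.1,1,0],"twist":[0,0,0],"claw":-1},{"travel":[0.1,1,0],"twist":[0,0,0],"claw":-1},{"travel":[0.1,1,0],"twist":[0,0,0],"claw":-1},{"travel":[0.1,1,0],"twist":[0,0,0],"claw":-1},{"travel":[0.1,1,0],"twist":[0,0,0],"claw":-1},{"travel":[0.1,1,0],"twist":[0,0,0],"claw":-1},{"travel":[0.1,1,0],"twist":[0,0,0],"claw":-1},{"travel":[0.1,1,0],"twist":[0,0,0],"claw":-1}]}}

```text
clock: 1.9
ee_pos: [0.4312, -0.0087, 0.4018]
eef_rot: [3.12, 0.359, -0.002]
contact_force: [0.5, -1.0, 0.8]
opening: 0.0853
grip_force: 0.0
```

```bash
python3 - <<'E'
from h import *
im=viewer.snapshot("scene")[:,:,::-1].copy();cv2.imwrite("pics/scene1.png",im)
s=ctrl.observe();print(s["clock"],s["ee_pos"],s["eef_rot"])
a=cv2.resize(im[120:230,130:300],None,fx=4.5,fy=4.5,interpolation=cv2.INTER_CUBIC)
cv2.imwrite("pics/c.png",a)
E
```

```text
1.95 [ 0.4312 -0.0102  0.4018] [ 3.1206  0.3541 -0.0023]
```

View pics/c.png

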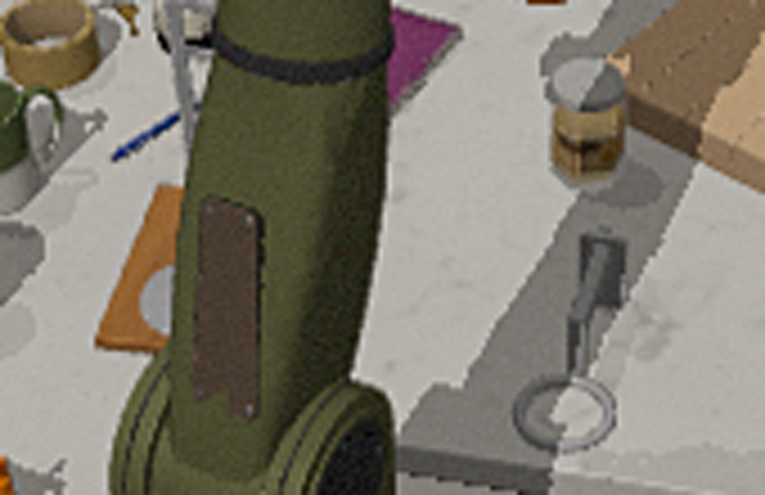

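Bracket is clear now: ring centre at crop (563,413), plate around (603,265), with a jar behind it at (588,125). I'll zoom in on it.

```bash
python3 - <<'E'
from h import *
im=cv2.imread("pics/scene1.png")
cv2.imwrite("pics/d.png",cv2.resize(im[165:225,235:285],None,fx=10,fy=10,interpolation=cv2.INTER_CUBIC))
E
```

```text
(no output)
```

View pics/d.png

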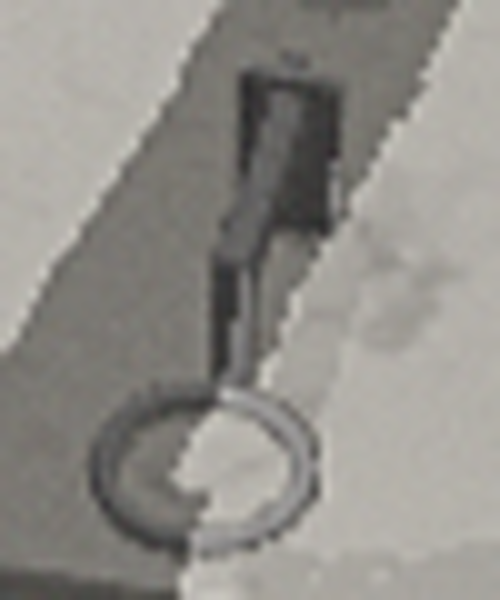

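Crop d (10x): plate corners at (240,70), (340,82) and (330,232); bar near end at (218,250)–(252,258); ring extents x 90–320, y 380–553.

```bash
python3 - <<'E'
from h import *
im=cv2.imread("pics/scene1.png")
A=lambda x,y:np.array([235+(x+.5)/10-.5,165+(y+.5)/10-.5])
m=1e-3
feat=[((240,70),(62,20,78)),((340,82),(62,-20,78)),((330,232),(62,-20,0)),((218,250),(-32,7,72)),((252,258),(-32,-7,72)),((265,90),(62,7,72)),((303,95),(62,-7,72))]
uv=np.array([A(*f[0]) for f in feat]);P=np.array([f[1] for f in feat])*m
t=np.linspace(0,2*np.pi,90);ring=np.concatenate([np.c_[-.071+.042*np.cos(t),.042*np.sin(t),0*t+z] for z in(0,.01)])
lo=A(90,380);hi=A(320,553)
def f(p):
    r=proj(put(p,ring)); return np.r_[(proj(put(p,P))-uv).ravel(),r.min(0)-lo,r.max(0)-hi]
s=least_squares(f,[.46,-.1,.1],loss='soft_l1',f_scale=.5);print("large",s.x);print(s.fun.reshape(-1,2))
E
```

```text
large [ 0.4666 -0.1066 -0.0144]
[[-0.6156 -0.272 ]
 [-0.1167  0.1467]
 [ 0.4131  0.2715]
 [-0.5447  0.4995]
 [-0.1506  0.3071]
 [ 0.2678 -0.5525]
 [ 0.1342 -0.4859]
 [ 0.1334 -0.8985]
 [ 0.2439  0.432 ]]
```

{"api": "play_rows", "payload": {"rows": [{"travel":[0.117,-0.327,-0.2],"twist":[0,0,-0.077],"claw":-1},{"travel":[0.117,-0.327,-0.2],"twist":[0,0,-0.077],"claw":-1},{"travel":[0.117,-0.327,-0.2],"twist":[0,0,-0.077],"claw":-1},{"travel":[0.117,-0.327,-0.93],"twist":[0,0,-0.077],"claw":-1},{"travel":[0.117,-0.327,-0.93],"twist":[0,0,-0.077],"claw":-1},{"travel":[0.117,-0.327,-0.93],"twist":[0,0,-0.077],"claw":-1},{"travel":[0.117,-0.327,-0.93],"twist":[0,0,-0.077],"claw":-1},{"travel":[0.117,-0.327,-0.93],"twist":[0,0,-0.077],"claw":-1},{"travel":[0.117,-0.327,-0.93],"twist":[0,0,-0.077],"claw":-1}]}}

```text
clock: 2.85
ee_pos: [0.4641, -0.1084, 0.1207]
eef_rot: [3.141, -0.026, -0.011]
contact_force: [-0.6, 0.0, 1.3]
opening: 0.0856
grip_force: 0.0
```

```bash
python3 - <<'E'
from h import *
im=viewer.snapshot("scene")[:,:,::-1].copy();cv2.imwrite("pics/scene2.png",im)
s=ctrl.observe();print(s["clock"],s["ee_pos"],s["eef_rot"],s["joint_pos"])
a=cv2.resize(im[110:230,140:300],None,fx=5,fy=5,interpolation=cv2.INTER_CUBIC)
cv2.imwrite("pics/e.png",a)
E
```

```text
2.9 [ 0.4656 -0.1084  0.1224] [ 3.141  -0.0262 -0.0049] [ 0.2371  0.694  -0.1686  2.0974  0.2991  0.3755 -1.7602]
```

View pics/e.png

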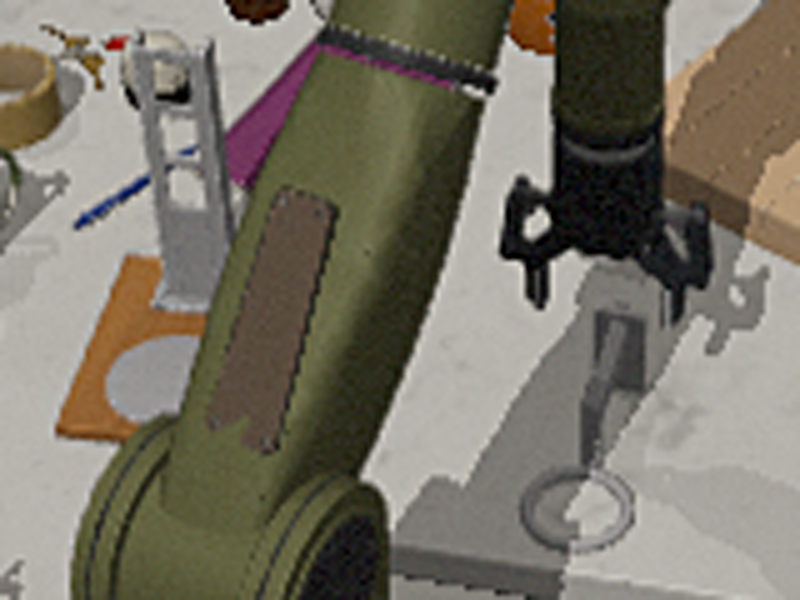

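Gripper straddles the bar (fingers at crop x≈540 and 678, bar ≈605). Descend and grip.

{"api": "play_rows", "payload": {"rows": [{"travel":[0.0,0.005,-0.14],"twist":[0,0,0],"claw":-1},{"travel":[0.0,0.005,-0.21],"twist":[0,0,0],"claw":-1},{"travel":[0.0,0.005,-0.28],"twist":[0,0,0],"claw":-1},{"travel":[0.0,0.005,-0.28],"twist":[0,0,0],"claw":-1},{"travel":[0.0,0.005,-0.28],"twist":[0,0,0],"claw":1},{"travel":[0.0,0.005,-0.28],"twist":[0,0,0],"claw":1},{"travel":[0.0,0.005,-0.28],"twist":[0,0,0],"claw":1},{"travel":[0.0,0.005,-0.28],"twist":[0,0,0],"claw":1},{"travel":[0.0,0.005,-0.28],"twist":[0,0,0],"claw":1},{"travel":[0.0,0.005,-0.28],"twist":[0,0,0],"claw":1}], "newtons": 70}}

```text
clock: 3.9
ee_pos: [0.467, -0.1058, 0.04]
eef_rot: [3.141, -0.025, 0.002]
contact_force: [-1.0, 0.0, 6.3]
opening: 0.0128
grip_force: 68.3
```

{"api": "play_rows", "payload": {"rows": [{"travel":[0,0,0],"twist":[0,0,0],"claw":1},{"travel":[0,0,0],"twist":[0,0,0],"claw":1},{"travel":[0,0,0],"twist":[0,0,0],"claw":1}]}}

```text
clock: 4.2
ee_pos: [0.467, -0.1058, 0.04]
eef_rot: [3.141, -0.025, 0.002]
contact_force: [-0.5, 1.0, 7.2]
opening: 0.0133
grip_force: 68.3
```

{"api": "play_rows", "payload": {"rows": [{"travel":[0,0,0.1],"twist":[0,0,0],"claw":1},{"travel":[0,0,0.25],"twist":[0,0,0],"claw":1},{"travel":[0,0,0.4],"twist":[0,0,0],"claw":1},{"travel":[0,0,0.537],"twist":[0,0,0],"claw":1},{"travel":[-0.1,0.1,0.537],"twist":[0,0,0.01],"claw":1},{"travel":[-0.142,0.22,0.537],"twist":[0,0,0.029],"claw":1},{"travel":[-0.142,0.35,0.537],"twist":[0,0,0.029],"claw":1},{"travel":[-0.142,0.5,0.537],"twist":[0,0,0.029],"claw":1},{"travel":[-0.142,0.65,0.537],"twist":[0,0,0.029],"claw":1},{"travel":[-0.142,0.8,0.537],"twist":[0,0,0.029],"claw":1}]}}

```text
clock: 5.2
ee_pos: [0.4234, 0.1358, 0.2004]
eef_rot: [3.139, 0.119, -0.001]
contact_force: [1.4, 0.3, -3.0]
opening: 0.0132
grip_force: 68.8
```

{"api": "play_rows", "payload": {"rows": [{"travel":[0,0.1,0],"twist":[0,0,0],"claw":1},{"travel":[0,0.2,0],"twist":[0,0,0],"claw":1},{"travel":[0,0.283,0],"twist":[0,0,0],"claw":1},{"travel":[0,0.283,0],"twist":[0,0,0],"claw":1},{"travel":[0,0.283,0],"twist":[0,0,0],"claw":1}]}}

```text
clock: 5.7
ee_pos: [0.4234, 0.2192, 0.2001]
eef_rot: [3.138, 0.122, -0.002]
contact_force: [1.5, -0.3, -1.7]
opening: 0.013
grip_force: 68.8
```

```bash
python3 - <<'E'
from h import *
ims=[viewer.snapshot("scene")[:,:,::-1].astype(float) for _ in range(4)]
im=np.mean(ims,0).astype(np.uint8);cv2.imwrite("pics/scene3.png",im)
s=ctrl.observe();print(s["clock"],s["ee_pos"],s["eef_rot"],s["contact_force"],s["wrist_torque"],s["grip_force"])
a=cv2.resize(im[85:210,130:230],None,fx=4.8,fy=4.8,interpolation=cv2.INTER_CUBIC)
cv2.imwrite("pics/f.png",a)
E
```

```text
5.9 [0.424  0.2178 0.2003] [ 3.1382  0.1164 -0.001 ] [-0.4147  0.274  -2.4375] [-0.0182  0.0084 -0.0265] 68.79956245422363
```

View pics/f.png

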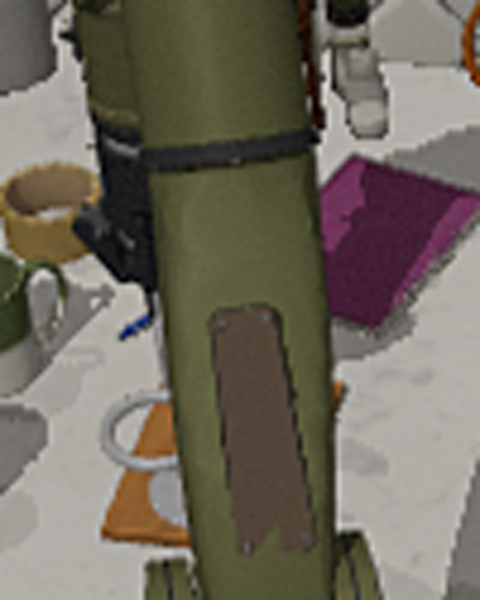

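View shows the arm hiding the mating area; only the ring's left part is visible at crop (102–175, 390–470). I'll make one composite overlay to check the stand fit and the held ring.

```bash
cat > ov.py <<'E'
from h import *
st=[.5422,.2279,.0743]; m=1e-3
def draw(im,x0,y0,s,pts,close=True,col=(0,0,255)):
    q=(proj(pts)-[x0,y0]+.5)*s-.5
    cv2.polylines(im,[np.round(q*16).astype(int).reshape(-1,1,2)],close,col,1,cv2.LINE_AA,4)
def crop(f,x0,x1,y0,y1,s): return cv2.resize(cv2.imread(f)[y0:y1,x0:x1],None,fx=s,fy=s,interpolation=cv2.INTER_CUBIC)
a=crop("pics/scene0.png",147,207,110,203,6.4)
rect=lambda y,z0,z1:np.array([[0,y,z0],[0,-y,z0],[0,-y,z1],[0,y,z1]])*m
draw(a,147,110,6.4,put(st,rect(28,14,256)))
for z in(110,158,206): draw(a,147,110,6.4,put(st,rect(14,z,z+38)))
draw(a,147,110,6.4,put(st,np.array([[-150,75,14],[-150,-75,14],[50,-75,14],[50,75,14]])*m))
b=crop("pics/scene3.png",140,200,110,203,6.4)
t=np.linspace(0,6.28,90)
for R in(42,32): draw(b,140,110,6.4,put([.424,.2185,.0743],np.c_[-71+R*np.cos(t),R*np.sin(t),0*t+171]*m))
cv2.imwrite("pics/g.png",np.hstack([a,b])); print(a.shape)
E
python3 ov.py
```

```text
(595, 384, 3)
```

View pics/g.png

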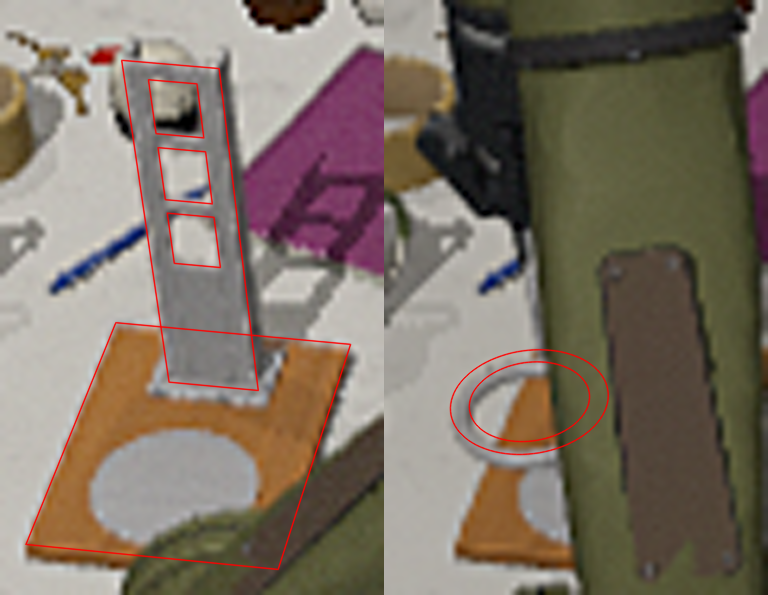

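The stand overlay fits to within about 1 px. The held ring appears about 2 px lower than predicted, meaning the bracket is either tilted or shifted along the bar. I'll move back to a clear view to tell which.

{"api": "play_rows", "payload": {"rows": [{"travel":[0,-0.15,0],"twist":[0,0,0],"claw":1},{"travel":[0,-0.3,0],"twist":[0,0,0],"claw":1},{"travel":[0,-0.45,0],"twist":[0,0,0],"claw":1},{"travel":[0,-0.6,0],"twist":[0,0,0],"claw":1},{"travel":[0.142,-0.75,0],"twist":[0,0,0],"claw":1},{"travel":[0.142,-0.9,0],"twist":[0,0,0],"claw":1},{"travel":[0.142,-1,0],"twist":[0,0,0],"claw":1},{"travel":[0.142,-1,0],"twist":[0,0,0],"claw":1},{"travel":[0.142,-1,0],"twist":[0,0,0],"claw":1}]}}

```text
clock: 6.8
ee_pos: [0.466, -0.0822, 0.2003]
eef_rot: [3.139, 0.113, -0.001]
contact_force: [0.5, 0.8, -2.7]
opening: 0.0133
grip_force: 69.1
```

```bash
cat > v.py <<'E'
from h import *
ims=[viewer.snapshot("scene")[:,:,::-1].astype(float) for _ in range(4)]
im=np.mean(ims,0).astype(np.uint8);cv2.imwrite("pics/scene4.png",im)
s=ctrl.observe();e=s["ee_pos"];r=s["eef_rot"];print(s["clock"],e,r)
from ov import draw,crop
p=[e[0],e[1],2*np.arctan(r[1]/r[0])];z0=e[2]-.04;m=1e-3
c=proj(put(p,[[-.03,0,z0+.05]]))[0].astype(int);x0,y0=c[0]-30,c[1]-40
s=8;a=crop("pics/scene4.png",x0,x0+60,y0,y0+72,s);b=a.copy();t=np.linspace(0,6.28,90)
for R in(42,32): draw(a,x0,y0,s,put(p,np.c_[-71+R*np.cos(t),R*np.sin(t),0*t+10+z0*1e3]*m))
for x in(62,): draw(a,x0,y0,s,put(p,np.array([[x,20,0],[x,-20,0],[x,-20,78],[x,20,78]])*m+[0,0,z0]))
draw(a,x0,y0,s,put(p,np.array([[-32,7,72],[-32,-7,72],[62,-7,72],[62,7,72]])*m+[0,0,z0]))
cv2.imwrite("pics/h.png",cv2.resize(np.hstack([a,b]),(800,480)));print(p,z0,x0,y0)
E
python3 v.py
```

```text
7.0 [ 0.4666 -0.0792  0.2005] [-3.1386 -0.1234 -0.0001]
(595, 384, 3)
[np.float64(0.4666210559906427), np.float64(-0.07923111525813084), np.float64(0.07858717866601948)] 0.16053289287301975 221 119
```

View pics/h.png

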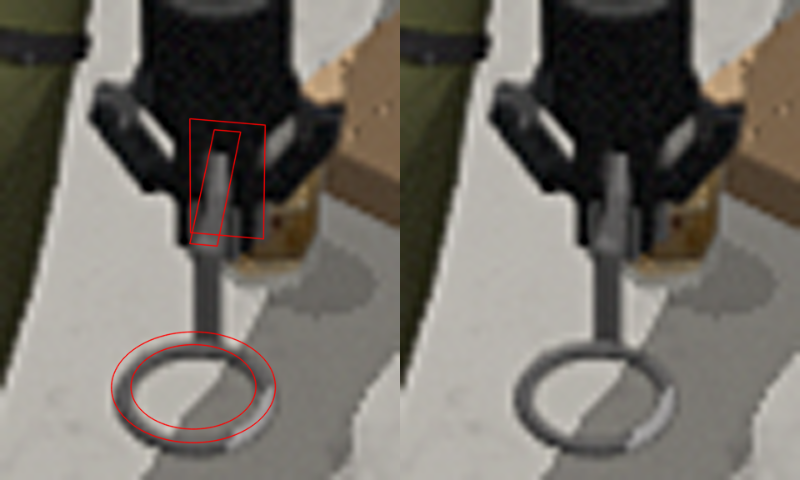

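Ring and bar both appear about 1.5 px low, so this is not a tilt. It is either a drop in z or a shift in x. I'll touch the bracket down on the worktop here to measure its true height in the grip.

{"api": "play_rows", "payload": {"rows": [{"travel":[0,0,-0.15],"twist":[0,0,0],"claw":1},{"travel":[0,0,-0.3],"twist":[0,0,0],"claw":1},{"travel":[0,0,-0.42],"twist":[0,0,0],"claw":1},{"travel":[0,0,-0.48],"twist":[0,0,0],"claw":1},{"travel":[0,0,-0.49],"twist":[0,0,0],"claw":1},{"travel":[0,0,-0.49],"twist":[0,0,0],"claw":1}]}}

```text
clock: 7.6
ee_pos: [0.4669, -0.0797, 0.0534]
eef_rot: [-3.139, -0.122, 0.0]
contact_force: [0.4, 0.2, -2.2]
opening: 0.0129
grip_force: 69.0
```

{"api": "play_rows", "payload": {"rows": [{"travel":[0,0,-0.01],"twist":[0,0,0],"claw":1},{"travel":[0,0,-0.013],"twist":[0,0,0],"claw":1}]}}

```text
clock: 7.8
ee_pos: [0.4675, -0.0806, 0.0505]
eef_rot: [3.139, 0.12, 0.004]
contact_force: [0.0, -0.4, -1.1]
opening: 0.0131
grip_force: 69.0
```

{"api": "play_rows", "payload": {"rows": [{"travel":[0,0,-0.007],"twist":[0,0,0],"claw":1},{"travel":[0,0,-0.01],"twist":[0,0,0],"claw":1}]}}

```text
clock: 8.0
ee_pos: [0.467, -0.0808, 0.0469]
eef_rot: [3.139, 0.119, 0.002]
contact_force: [0.7, -1.0, -2.1]
opening: 0.013
grip_force: 69.0
```

{"api": "play_rows", "payload": {"rows": [{"travel":[0,0,-0.007],"twist":[0,0,0],"claw":1},{"travel":[0,0,-0.01],"twist":[0,0,0],"claw":1}]}}

```text
clock: 8.2
ee_pos: [0.4667, -0.0807, 0.0434]
eef_rot: [3.139, 0.119, 0.0]
contact_force: [-0.1, -0.4, -2.1]
opening: 0.0134
grip_force: 69.0
```

{"api": "play_rows", "payload": {"rows": [{"travel":[0,0,-0.005],"twist":[0,0,0],"claw":1},{"travel":[0,0,-0.007],"twist":[0,0,0],"claw":1}]}}

```text
clock: 8.4
ee_pos: [0.4666, -0.0807, 0.0412]
eef_rot: [3.139, 0.119, -0.0]
contact_force: [0.9, 0.5, -1.9]
opening: 0.0129
grip_force: 69.0
```

{"api": "play_rows", "payload": {"rows": [{"travel":[0,0,-0.003],"twist":[0,0,0],"claw":1},{"travel":[0,0,-0.005],"twist":[0,0,0],"claw":1}]}}

```text
clock: 8.6
ee_pos: [0.4666, -0.0807, 0.04]
eef_rot: [3.139, 0.119, 0.0]
contact_force: [-1.0, 0.1, 8.4]
opening: 0.0134
grip_force: 70.6
```

Contact comes exactly at TCP z = 0.040, so height and level are right. Back to the stand.

{"api": "play_rows", "payload": {"rows": [{"travel":[0,0,0.1],"twist":[0,0,0],"claw":1},{"travel":[0,0,0.25],"twist":[0,0,0],"claw":1},{"travel":[-0.08,0,0.4],"twist":[0,0,0],"claw":1},{"travel":[-0.141,0.1,0.538],"twist":[0,0,0],"claw":1},{"travel":[-0.141,0.25,0.538],"twist":[0,0,0],"claw":1},{"travel":[-0.141,0.4,0.538],"twist":[0,0,0],"claw":1},{"travel":[-0.141,0.55,0.538],"twist":[0,0,0],"claw":1},{"travel":[-0.141,0.7,0.538],"twist":[0,0,0],"claw":1},{"travel":[-0.141,0.85,0.538],"twist":[0,0,0],"claw":1},{"travel":[-0.141,1,0.538],"twist":[0,0,0],"claw":1}]}}

```text
clock: 9.6
ee_pos: [0.4237, 0.2208, 0.2013]
eef_rot: [3.139, 0.12, -0.0]
contact_force: [1.4, -0.1, -2.4]
opening: 0.0134
grip_force: 69.2
```

{"api": "play_rows", "payload": {"rows": [{"travel":[0,0,0],"twist":[0,0,0],"claw":1},{"travel":[0,0,0],"twist":[0,0,0],"claw":1}]}}

```text
clock: 9.8
ee_pos: [0.4236, 0.2203, 0.2011]
eef_rot: [3.139, 0.124, -0.001]
contact_force: [0.8, -0.5, -2.2]
opening: 0.0129
grip_force: 69.2
```

{"api": "play_rows", "payload": {"rows": [{"travel":[0.04,0.003,0],"twist":[0,0,0],"claw":1},{"travel":[0.07,0.005,0],"twist":[0,0,0],"claw":1},{"travel":[0.07,0.005,0],"twist":[0,0,0],"claw":1}]}}

```text
clock: 10.1
ee_pos: [0.4469, 0.2193, 0.2012]
eef_rot: [3.139, 0.114, 0.002]
contact_force: [1.0, -0.2, -2.0]
opening: 0.0129
grip_force: 69.3
```

{"api": "play_rows", "payload": {"rows": [{"travel":[0.01,0.001,0],"twist":[0,0,0],"claw":1},{"travel":[0.017,0.001,0],"twist":[0,0,0],"claw":1},{"travel":[0.017,0.001,0],"twist":[0,0,0],"claw":1}]}}

```text
clock: 10.4
ee_pos: [0.4505, 0.2208, 0.2013]
eef_rot: [3.139, 0.119, -0.0]
contact_force: [0.1, 0.7, -2.2]
opening: 0.0129
grip_force: 69.3
```

{"api": "play_rows", "payload": {"rows": [{"travel":[0.01,0.001,0],"twist":[0,0,0],"claw":1},{"travel":[0.01,0.001,0],"twist":[0,0,0],"claw":1}]}}

```text
clock: 10.6
ee_pos: [0.4538, 0.2215, 0.2014]
eef_rot: [-3.139, -0.119, -0.001]
contact_force: [-0.8, -0.9, -2.5]
opening: 0.0131
grip_force: 69.3
```

{"api": "play_rows", "payload": {"rows": [{"travel":[0.01,0.001,0],"twist":[0,0,0],"claw":1},{"travel":[0.01,0.001,0],"twist":[0,0,0],"claw":1}]}}

```text
clock: 10.8
ee_pos: [0.4569, 0.2218, 0.2013]
eef_rot: [-3.139, -0.119, -0.001]
contact_force: [0.3, -0.3, -1.7]
opening: 0.0127
grip_force: 69.3
```

{"api": "play_rows", "payload": {"rows": [{"travel":[0.01,0.001,0],"twist":[0,0,0],"claw":1},{"travel":[0.01,0.001,0],"twist":[0,0,0],"claw":1}]}}

```text
clock: 11.0
ee_pos: [0.46, 0.2221, 0.2013]
eef_rot: [-3.139, -0.119, -0.001]
contact_force: [0.6, -0.1, -2.8]
opening: 0.0133
grip_force: 69.3
```

{"api": "play_rows", "payload": {"rows": [{"travel":[0.01,0.001,0],"twist":[0,0,0],"claw":1},{"travel":[0.01,0.001,0],"twist":[0,0,0],"claw":1}]}}

```text
clock: 11.2
ee_pos: [0.463, 0.2224, 0.2013]
eef_rot: [-3.139, -0.119, -0.001]
contact_force: [0.1, 0.9, -2.3]
opening: 0.0131
grip_force: 69.3
```

{"api": "play_rows", "payload": {"rows": [{"travel":[0.01,0.001,0],"twist":[0,0,0],"claw":1},{"travel":[0.01,0.001,0],"twist":[0,0,0],"claw":1}]}}

```text
clock: 11.4
ee_pos: [0.466, 0.2226, 0.2013]
eef_rot: [-3.139, -0.119, -0.001]
contact_force: [0.1, 0.6, -2.0]
opening: 0.0132
grip_force: 69.3
```

{"api": "play_rows", "payload": {"rows": [{"travel":[0.01,0.001,0],"twist":[0,0,0],"claw":1},{"travel":[0.01,0.001,0],"twist":[0,0,0],"claw":1}]}}

```text
clock: 11.6
ee_pos: [0.469, 0.223, 0.2013]
eef_rot: [-3.139, -0.119, -0.001]
contact_force: [0.2, -0.8, -2.2]
opening: 0.0135
grip_force: 69.3
```

{"api": "play_rows", "payload": {"rows": [{"travel":[0.01,0.001,0],"twist":[0,0,0],"claw":1},{"travel":[0.01,0.001,0],"twist":[0,0,0],"claw":1}]}}

```text
clock: 11.8
ee_pos: [0.472, 0.2232, 0.2013]
eef_rot: [-3.139, -0.119, -0.001]
contact_force: [-0.1, 1.1, -2.2]
opening: 0.0134
grip_force: 69.3
```

{"api": "play_rows", "payload": {"rows": [{"travel":[0.01,0.001,0],"twist":[0,0,0],"claw":1},{"travel":[0.01,0.001,0],"twist":[0,0,0],"claw":1}]}}

```text
clock: 12.0
ee_pos: [0.475, 0.2235, 0.2013]
eef_rot: [-3.139, -0.119, -0.001]
contact_force: [-0.0, -0.8, -2.2]
opening: 0.013
grip_force: 69.3
```

{"api": "play_rows", "payload": {"rows": [{"travel":[0.007,0.001,0],"twist":[0,0,0],"claw":1},{"travel":[0.007,0.001,0],"twist":[0,0,0],"claw":1}]}}

```text
clock: 12.2
ee_pos: [0.4757, 0.2237, 0.2011]
eef_rot: [3.139, 0.12, -0.003]
contact_force: [-3.2, 0.2, -1.8]
opening: 0.0129
grip_force: 69.5
```

Plate is on the face (−3 N at x=0.4757). Press down.

{"api": "play_rows", "payload": {"rows": [{"travel":[0,0,-0.015],"twist":[0,0,0],"claw":1},{"travel":[0,0,-0.03],"twist":[0,0,0],"claw":1},{"travel":[0,0,-0.03],"twist":[0,0,0],"claw":1}]}}

```text
clock: 12.5
ee_pos: [0.4756, 0.2236, 0.1914]
eef_rot: [3.138, 0.12, -0.003]
contact_force: [-3.7, 0.3, -4.2]
opening: 0.0131
grip_force: 69.1
```

{"api": "play_rows", "payload": {"rows": [{"travel":[0,0,-0.01],"twist":[0,0,0],"claw":1},{"travel":[0,0,-0.01],"twist":[0,0,0],"claw":1}]}}

```text
clock: 12.7
ee_pos: [0.4757, 0.2237, 0.1888]
eef_rot: [3.139, 0.12, -0.003]
contact_force: [-4.2, -0.6, -2.3]
opening: 0.013
grip_force: 69.3
```

{"api": "play_rows", "payload": {"rows": [{"travel":[0,0,-0.013],"twist":[0,0,0],"claw":1},{"travel":[0,0,-0.013],"twist":[0,0,0],"claw":1}]}}

```text
clock: 12.9
ee_pos: [0.4757, 0.2237, 0.185]
eef_rot: [3.139, 0.12, -0.003]
contact_force: [-5.5, 0.9, -2.4]
opening: 0.013
grip_force: 69.3
```

{"api": "play_rows", "payload": {"rows": [{"travel":[0,0,-0.01],"twist":[0,0,0],"claw":1},{"travel":[0,0,-0.01],"twist":[0,0,0],"claw":1}]}}

```text
clock: 13.1
ee_pos: [0.4757, 0.2237, 0.1821]
eef_rot: [3.139, 0.12, -0.003]
contact_force: [-5.7, 0.2, -1.7]
opening: 0.0126
grip_force: 69.4
```

{"api": "play_rows", "payload": {"rows": [{"travel":[0,0,-0.007],"twist":[0,0,0],"claw":1},{"travel":[0,0,-0.007],"twist":[0,0,0],"claw":1}]}}

```text
clock: 13.3
ee_pos: [0.4757, 0.2237, 0.1801]
eef_rot: [3.139, 0.12, -0.002]
contact_force: [-5.3, 0.6, -1.2]
opening: 0.0132
grip_force: 69.5
```

{"api": "play_rows", "payload": {"rows": [{"travel":[0,0,-0.005],"twist":[0,0,0],"claw":1},{"travel":[0,0,-0.005],"twist":[0,0,0],"claw":1}]}}

```text
clock: 13.5
ee_pos: [0.4755, 0.2238, 0.1797]
eef_rot: [3.139, 0.12, -0.002]
contact_force: [-8.7, -1.9, 8.3]
opening: 0.0132
grip_force: 71.1
```

Seated at origin height ≈ 0.140 with a sharp force rise. I'll press a bit firmer, then relax and release.

{"api": "play_rows", "payload": {"rows": [{"travel":[0,0,-0.004],"twist":[0,0,0],"claw":1},{"travel":[0,0,-0.004],"twist":[0,0,0],"claw":1}]}}

```text
clock: 13.7
ee_pos: [0.4754, 0.2238, 0.1794]
eef_rot: [3.139, 0.12, -0.001]
contact_force: [-11.5, -2.8, 16.4]
opening: 0.0131
grip_force: 72.5
```

{"api": "play_rows", "payload": {"rows": [{"travel":[-0.004,0,0.003],"twist":[0,0,0],"claw":1},{"travel":[-0.004,0,0.003],"twist":[0,0,0],"claw":-1},{"travel":[-0.004,0,0.003],"twist":[0,0,0],"claw":-1},{"travel":[-0.004,0,0.003],"twist":[0,0,0],"claw":-1},{"travel":[-0.004,0,0.003],"twist":[0,0,0],"claw":-1},{"travel":[-0.004,0,0.003],"twist":[0,0,0],"claw":-1},{"travel":[-0.004,0,0.003],"twist":[0,0,0],"claw":-1},{"travel":[-0.004,0,0.003],"twist":[0,0,0],"claw":-1}]}}

```text
clock: 14.5
ee_pos: [0.4754, 0.2238, 0.1784]
eef_rot: [3.139, 0.119, -0.0]
contact_force: [0.1, -0.3, 0.2]
opening: 0.0857
grip_force: 0.0
```

{"api": "play_rows", "payload": {"rows": [{"travel":[0,0,0.1],"twist":[0,0,0],"claw":-1},{"travel":[0,0,0.25],"twist":[0,0,0],"claw":-1},{"travel":[0,0,0.4],"twist":[0,0,0],"claw":-1},{"travel":[0,0,0.6],"twist":[0,0,0],"claw":-1},{"travel":[0,-0.1,0.7],"twist":[0,0,0],"claw":-1},{"travel":[0,-0.25,0.7],"twist":[0,0,0],"claw":-1},{"travel":[0,-0.4,0.7],"twist":[0,0,0],"claw":-1},{"travel":[0,-0.55,0.7],"twist":[0,0,0],"claw":-1},{"travel":[0,-0.75,0.7],"twist":[0,0,0],"claw":-1},{"travel":[0,-1,0.7],"twist":[0,0,0],"claw":-1}]}}

```text
clock: 15.5
ee_pos: [0.4749, -0.043, 0.3887]
eef_rot: [3.139, 0.12, 0.001]
contact_force: [1.4, 0.3, -0.3]
opening: 0.0853
grip_force: 0.0
```

{"api": "play_rows", "payload": {"rows": [{"travel":[0,-0.2,0],"twist":[0,0,0],"claw":-1},{"travel":[0,-0.4,0],"twist":[0,0,0],"claw":-1},{"travel":[0,-0.6,0],"twist":[0,0,0],"claw":-1},{"travel":[0,-0.8,0],"twist":[0,0,0],"claw":-1},{"travel":[0,-0.8,0],"twist":[0,0,0],"claw":-1},{"travel":[0,-0.8,0],"twist":[0,0,0],"claw":-1}]}}

```text
clock: 16.1
ee_pos: [0.4731, -0.2886, 0.3878]
eef_rot: [3.136, 0.102, -0.003]
contact_force: [-0.6, -0.4, 0.8]
opening: 0.0853
grip_force: 0.0
```

```bash
python3 - <<'E'
from h import *
im=viewer.snapshot("scene")[:,:,::-1].astype(np.uint8);cv2.imwrite("pics/end.png",im)
s=ctrl.observe();print(s["clock"],s["ee_pos"])
# score ring/plate hypotheses by gradient along the predicted outline, home pose vs z and tilt offsets
g=cv2.GaussianBlur(cv2.cvtColor(im,cv2.COLOR_BGR2GRAY).astype(np.float32),(0,0),.8)
G=np.hypot(cv2.Sobel(g,5,1,0),cv2.Sobel(g,5,0,1))
t=np.linspace(0,2*np.pi,200)
def score(x,y,z):
    tot=0
    for R in(.042,.032):
        uv=proj(np.c_[x+R*np.cos(t),y+R*np.sin(t),0*t+z]).astype(np.float32)
        tot+=cv2.remap(G,uv[None,:,0],uv[None,:,1],cv2.INTER_LINEAR).mean()
    return tot
c=put([.475,.2238,.076],[[-.071,0,.15]])[0]; print("expected ring centre px",proj(c))
r=[(score(c[0]+dx*1e-3,c[1]+dy*1e-3,.15),dx,dy) for dx in range(-30,31,2) for dy in range(-20,21,2)]
print(sorted(r)[::-1][:5])
b,dx,dy=max(r);print("best px",proj(c+[dx*1e-3,dy*1e-3,0]),"score at expected",score(*c))
E
```

```text
16.15 [ 0.4742 -0.2844  0.3879]
expected ring centre px [[166.4382 166.9556]]
[(np.float32(209.19084), -12, -6), (np.float32(208.11581), -12, -4), (np.float32(207.08826), -10, -4), (np.float32(206.78323), -10, -6), (np.float32(201.99112), -12, -8)]
best px [[166.9346 169.3982]] score at expected 160.83983
```

```bash
python3 -c "
from plant import workorder
print(workorder.finish_job())"
```

```text
the job is handed in; nothing more can be done
None
```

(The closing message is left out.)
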